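Set out the gilding kit around two samples

ROBOT

A 6-joint arm with a two-finger parallel gripper is mounted at the origin on a cart in front of the work surface, level with it; the furniture and walls round the work are solid. World frame = base frame: x ahead of the robot, y to its left, z up, the work surface at z = 0. Lengths are in m, angles in rad, forces in N, time in s.
With the tool pointing down it reaches from about 0.3 to 0.775 m from the base axis. Payload 14.6 kg.
Tool frame: the origin (TCP) lies at the very end of the fingers, on their centre line; the grasp point (between the pads) lies 19 mm behind it; z points along the fingers, x is the direction in which the jaws open and shut, and the axes are right-handed (so a half turn about z gives the same grasp; the last joint's range is limited). The gripper opens to 94 mm and grips with 3 to 60 N. Pads are 16 mm wide; open, the fingers measure 119 mm over their backs; the gripper's body (75 mm by 177 mm) begins 78 mm behind the grasp point.
Start: joints at [-1.285, 0.3, 1.521, -0, 1.321, -0.067], TCP at [0.19, -0.516, 0.205] pointing down, gripper open.
Joint ranges: [-3.03, 3.03], [-0.79, 2.21], [0.23, 2.52], [-1.04, 4.18], [0, 3.07], [-2.55, 2.55]. Speed limits (rad/s): [2.22, 2.22, 2.57, 3.14, 3.14, 3.14].

INTERFACE

Orientations are given as [roll, pitch, yaw] about the fixed x, y, z axes, in that order (R = Rz(yaw) Ry(pitch) Rx(roll)).
In Python, from station import ctrl gives the robot as it stands.
- The arm moves only by the shell command python3 -m inch 'ROWS' [FORCE]. ROWS is JSON, one flat list of numbers, 7 for each row, row after row: the shift along the tool's x, y, z in cm, then the turn, a rotation vector about the tool's x, y, z in rad, then the opening, from 0 (shut) to 1 (fully open). In form: [tx, ty, tz, wx, wy, wz, claw, tx, ty, tz, wx, wy, wz, claw, ...]. A call has 1 to 20 rows; each row shifts and turns the commanded pose from where the row before left it, along the tool's axes as they then stand; what a row does not reach is not made up. A row lasts 1/8 s, in which the tool goes at most 62.5 mm and 10.7 degrees, less where a joint would pass 70% of its speed; a pose out of reach is approached as far as the arm can. A call is refused whole if a number of a shift passes 6.25 or a number of a turn 0.188, either way. A call with a gripper value outside its range is refused whole. The fingers move at their own pace and stop on an object; FORCE is the grip in N (left out, the last holds). Time passes only in rows, so rows that do not move let the fingers close. It gives the time, the measured TCP pose, the force and the opening at its end, in the units of the state.
- ctrl.get_obs(): the state, without advancing time (a new reading comes with each control period).
- ctrl.camera(name): name is "side" or "top" or "wrist"; returns (picture, depth): 384x512x3 uint8, red, green, blue; 384x512 float32, m along the optical axis (not along the pixel's ray), 0 where there is no reading.
- ctrl.camera_params(name): a dict with "vertical_fov" (degrees; the focal length in pixels is half the picture's height over the tangent of half this angle, whatever the lens; pixels are square), "cx", "cy" (the principal point, pixels), "distortion" ([k1, k2, p1, p2, k3] as OpenCV has them; the pictures are not rectified), "camera_from_world" (4x4, takes a point from world to camera coordinates); the wrist camera has in their place "mount" (4x4, takes a point from camera to tool coordinates, whose origin is the TCP and whose axes are the tool frame's). Camera axes: x right, y down, z forward; pixel columns grow to the right and rows downward; lengths in m; the calibration is good to about 2 mm. A picture is of the moment at which its call begins: read the wrist's pose just before it. camera_params takes no time and is no camera call.
- ctrl.hand_in(): hands the job in, once; it reports no verdict.
Trained networks look in the newest picture that a camera, given by its name, has taken for a name from the list of things; names that differ only in an ending like _2 or _b are one class to them, and where a whole thing is asked for, a point or a joint stands for the part that bears it (a point fixed in the world has none). Each returns a list of dicts, best first, with "score" (0 to 1); they miss things now and then, are a little off and sometimes report something else, mostly with a low value. They report only what shows in the picture. A call takes as long as a camera call. They do not tell look-alikes from the thing itself.
- ctrl.spot_in(camera, label): "bbox" ([centre column, centre row, width, height] in pixels, round what is visible of it).
- ctrl.place_of(camera, label): "centre" ([column, row] in pixels: a listed point, or the origin of a listed thing).
The state is a dict: "time_s": time; "qpos": joint angles; "joint_vel": joint speeds; "tau": joint torques, N m; "ee_pos": TCP position; "eef_rot": TCP orientation; "force": force on the tool from outside, world axes, zero at the start; "moment": the same for the moment, N m; "grip_width": finger opening in m.
Only numpy, scipy, OpenCV 4.12 (cv2) and the standard library are available. Lean on these libraries where they do the work, as an engineer would, in place of code of your own. Each camera call takes 0.05 s, during which the arm holds its last target. There are 200 camera calls.

TASK

Set out the finishing kit round the two samples: using the kit that stands near the two samples (not the similar things at the back of the table), stand the amber jar with the black lid behind the gold-topped test block and the red jar with the white lid behind the wavy moulding sample, each jar upright on the table, centred on the far side of its sample (the side away from the robot, square to the sample as it lies turned) with a gap of about 4 cm. Lay the cork sanding block flat on the table midway between the centres of the two samples, then lay the grey slip stone flat on top of it, centred and running along its length. Leave the corked vial, the small gilt block and the beaker with the stick where they stand.

Things in the scene. Friction and masses are not known exactly. Their poses are not given: they have to be found in the camera images.
- amber_jar: Amber (yellow-brown) round screw jar with a black lid and pale label, 58 mm diameter, 75 mm tall, 0.2 kg, loose, standing within 0.72 m of the robot's base axis; the lid does not turn. A similar jar at the back of the table, beyond 0.8 m, is not part of the job. Origin: centre of its underside; z up.
- red_jar: Red-brown round screw jar with a white lid and pale label, 62 mm diameter, 62 mm tall, 0.19 kg, loose, standing within 0.72 m of the robot's base axis; the lid does not turn. A similar jar at the back of the table, beyond 0.8 m, is not part of the job. Origin: centre of its underside; z up.
- cork_block: Cork sanding block with a dark red-brown abrasive top, 46 mm (x) x 71 mm (y) x 23.5 mm high, 0.05 kg, loose, lying flat within 0.72 m of the robot's base axis. A similar block at the far left, beside a blue box, is not part of the job. Origin: centre of its underside; its length is along its y, z up.
- grey_stone: Dark grey slip stone (small plain bar), 58 mm (x) x 22 mm (y) x 14 mm high, 0.06 kg, loose, lying flat. Origin: centre of its underside; its length is along its x, z up.
- gold_sample: Test block of layered wood with a burnished dark-gold top, 98 mm (x) x 135 mm (y) x 26 mm high, fixed to the table. Origin: centre of its underside; its +x is square to its far long side (away from the robot), which lies 49 mm from the origin. It may lie left or right of the moulding, turned up to 0.15 rad.
- moulding: Wavy moulding profile sample, yellow and white coated wood, 88 mm (x) x 90 mm (y) x 34 mm high, fixed to the table. Origin: centre of its underside; its +x is square to its far side (away from the robot), which lies 44 mm from the origin. Turned up to 0.4 rad.
- vial: Bystander: corked clear vial of tan powder, 29 mm diameter, 66 mm tall, loose, standing beyond the samples. Origin: centre of its underside. Leave it alone.
- gilt_sample: Bystander: small gilt block, gold top on pale wood, 45 mm (x) x 75 mm (y) x 18 mm high, loose, beyond the samples to the right. Origin: centre of its underside. Leave it alone.
- stick_beaker: Bystander: small clear beaker with a stirring stick leaning out of it, 47 mm x 59 mm, 90 mm tall with the stick, loose, beyond the samples to the left. Origin: centre of its underside. Leave it alone.
Not all that is in view belongs to the job. There is more than one size of the cork_block; the one meant has the size given above.

How it is judged:
At the end, for the whole second after the job is handed in: Jars upright behind their samples: gap 25 to 55 mm, centred within 15 mm (amber: gold block; red: moulding). Cork block flat on the table within 15 mm of midway. Grey stone flat on it, centred within 10 mm, lengthwise within 0.25 rad. Bystanders moved under 20 mm. All at rest (x of amber_jar in the frame of gold_sample between 0.103 and 0.133 m and y of amber_jar in the frame of gold_sample between -0.015 and 0.015 m and height (world z) of each of amber_jar, red_jar, cork_block below 0.008 m and angle between each of amber_jar, red_jar, cork_block, grey_stone's own z axis and vertical below 0.1 rad and x of red_jar in the frame of moulding between 0.1 and 0.13 m and y of red_jar in the frame of moulding between -0.015 and 0.015 m and horizontal distance between cork_block and gold_sample below 0.17 m and horizontal distance between cork_block and moulding below 0.17 m and x of cork_block in the frame of gold_sample between -0.015 and 0.015 m and x of grey_stone in the frame of cork_block between -0.01 and 0.01 m and y of grey_stone in the frame of cork_block between -0.01 and 0.01 m and z of grey_stone in the frame of cork_block between 0.018 and 0.029 m and angle between the x axis of grey_stone and the y axis of cork_block, either way round below 0.25 rad and linear speed of each of amber_jar, red_jar, cork_block, grey_stone below 0.02 m/s); the robot touches nothing.
It fails at once if the corked vial is moved by more than 20 mm or tipped (distance of vial from where it was at the start of the episode above 0.02 m or angle between vial's own z axis and vertical above 0.3 rad).
It fails at once if the small gilt block is moved by more than 20 mm or tipped (distance of gilt_sample from where it was at the start of the episode above 0.02 m or angle between gilt_sample's own z axis and vertical above 0.3 rad).
It fails at once if the beaker with the stick is moved by more than 20 mm or tipped (distance of stick_beaker from where it was at the start of the episode above 0.02 m or angle between stick_beaker's own z axis and vertical above 0.3 rad).
It also fails if it takes over 104 s, if anything falls off the work surface, if the arm or the gripper's body presses on something with over 40 N, if the wrist force passes 120 N, or if a joint passes its speed limit or range.

## Working session

There is one attempt and no reset: what is moved stays moved. The work goes in short steps, Python scripts to look and compute and a shell command to move; the robot and the scene stay as the last step left them, time stands still between calls to the robot, and variables do not carry over. Pictures are saved under pics/ and viewed, about 12 in all and at most 16, crops included, and the job is handed in when it is done.

```bash
mkdir -p pics; ls
cat > h.py <<'E'
import numpy as np, cv2
from station import ctrl
from scipy.spatial.transform import Rotation as R
def K(p,h=384):
    f=h/2/np.tan(np.radians(p["vertical_fov"])/2)
    return np.array([[f,0,p["cx"]],[0,f,p["cy"]],[0,0,1]])
def snap(name,fn=None):
    o=ctrl.get_obs(); im,d=ctrl.camera(name); p=ctrl.camera_params(name)
    if name=="wrist":
        T=np.eye(4);T[:3,:3]=R.from_euler('xyz',o["eef_rot"]).as_matrix();T[:3,3]=o["ee_pos"]
        W=T@np.array(p["mount"])
    else: W=np.linalg.inv(np.array(p["camera_from_world"]))
    if fn: cv2.imwrite("pics/"+fn,im[:,:,::-1])
    return im,d,p,W
def cloud(d,p,W):
    u,v=np.meshgrid(np.arange(512),np.arange(384))
    n=cv2.undistortPoints(np.stack([u,v],-1).reshape(-1,1,2).astype(float),K(p),np.array(p["distortion"],float)).reshape(384,512,2)
    P=np.dstack([n[...,0]*d,n[...,1]*d,d])
    return P@W[:3,:3].T+W[:3,3]
def state():
    o=ctrl.get_obs(); print(o["time_s"],np.round(o["ee_pos"],4),np.round(o["eef_rot"],3),np.round(o["qpos"],3),o["grip_width"])
E
python3 - <<'E'
from h import *
state()
for n in("top","side"):
    im,d,p,W=snap(n)
    cv2.imwrite(f"pics/{n}0.png",cv2.resize(im[:,:,::-1],(800,600),interpolation=cv2.INTER_CUBIC))
    np.savez(f"/tmp/{n}.npz",im=im,C=cloud(d,p,W),d=d); print(n,W.round(3).tolist())
    for l in["amber_jar","red_jar","cork_block","grey_stone","gold_sample","moulding","vial","gilt_sample","stick_beaker"]:
        print(l,[(round(x["score"],2),np.round(x["centre"]).tolist(), cloud(d,p,W)[int(x["centre"][1])%384,int(x["centre"][0])%512].round(3).tolist()) for x in ctrl.place_of(n,l)][:4])
E
```

```text
pics
0.0 [ 0.19   -0.5159  0.2049] [-3.141e+00  1.000e-03 -1.218e+00] [-1.285  0.301  1.522  0.     1.321 -0.067] 0.0938026887665873
top [[-0.012, -0.998, 0.066, 0.459], [-1.0, 0.012, -0.003, 0.022], [0.002, -0.066, -0.998, 1.387], [0.0, 0.0, 0.0, 1.0]]
amber_jar [(0.7, [166.0, 186.0], [0.571, 0.294, 0.076])]
red_jar [(0.87, [356.0, 223.0], [0.445, -0.313, 0.062]), (0.15, [300.0, 128.0], [0.768, -0.143, 0.028])]
cork_block [(0.68, [180.0, 152.0], [0.69, 0.263, 0.018]), (0.57, [156.0, 234.0], [0.42, 0.342, 0.023]), (0.45, [212.0, 255.0], [0.349, 0.154, 0.016])]
grey_stone [(0.57, [358.0, 180.0], [0.592, -0.334, 0.011])]
gold_sample [(0.87, [210.0, 219.0], [0.468, 0.162, 0.025]), (0.17, [217.0, 128.0], [0.773, 0.139, 0.005])]
moulding [(0.88, [303.0, 228.0], [0.434, -0.147, 0.018])]
vial [(0.41, [248.0, 148.0], [0.706, 0.032, 0.004]), (0.2, [210.0, 219.0], [0.468, 0.159, 0.028])]
gilt_sample [(0.53, [299.0, 129.0], [0.763, -0.141, 0.018])]
stick_beaker [(0.48, [209.0, 219.0], [0.465, 0.165, 0.028]), (0.44, [217.0, 127.0], [0.776, 0.136, 0.002])]
side [[-0.993, -0.048, 0.107, 0.444], [-0.116, 0.541, -0.833, 1.047], [-0.018, -0.84, -0.543, 0.732], [0.0, 0.0, 0.0, 1.0]]
amber_jar [(0.95, [237.0, 282.0], [0.579, 0.341, 0.038]), (0.62, [309.0, 147.0], [0.444, -0.298, 0.018])]
red_jar [(0.73, [311.0, 147.0], [0.441, -0.293, 0.021]), (0.47, [175.0, 230.0], [0.764, 0.152, 0.013])]
cork_block [(0.71, [346.0, 240.0], [0.348, 0.158, 0.016]), (0.55, [309.0, 306.0], [0.429, 0.379, 0.02]), (0.54, [192.0, 269.0], [0.689, 0.289, 0.016]), (0.34, [268.0, 146.0], [0.578, -0.325, 0.002])]
grey_stone [(0.68, [268.0, 144.0], [0.578, -0.323, 0.01])]
gold_sample [(0.65, [293.0, 242.0], [0.47, 0.188, 0.024])]
moulding [(0.83, [310.0, 178.0], [0.44, -0.108, 0.023])]
vial [(0.75, [208.0, 204.0], [0.705, 0.034, 0.014])]
gilt_sample [(0.54, [197.0, 174.0], [0.767, -0.111, 0.014])]
stick_beaker [(0.72, [173.0, 229.0], [0.444, 1.047, 0.732])]
```

View pics/top0.png

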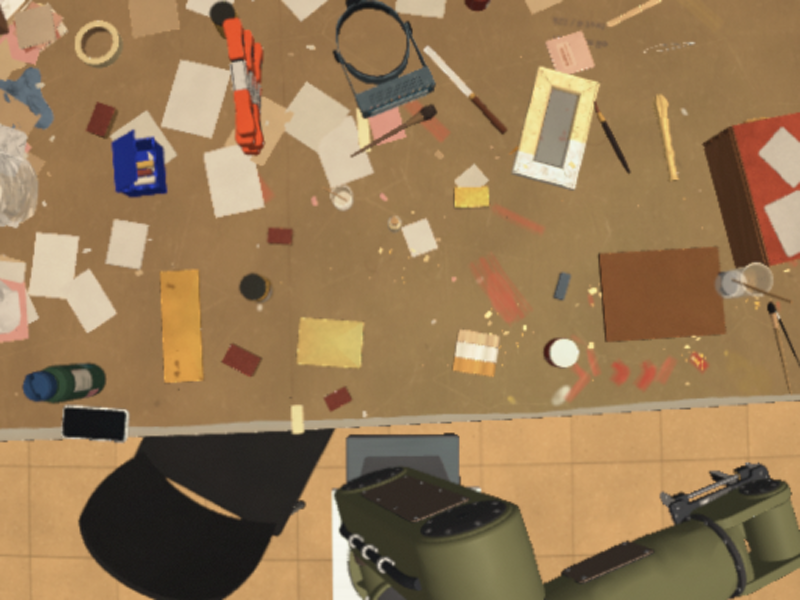

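View pics/side0.png

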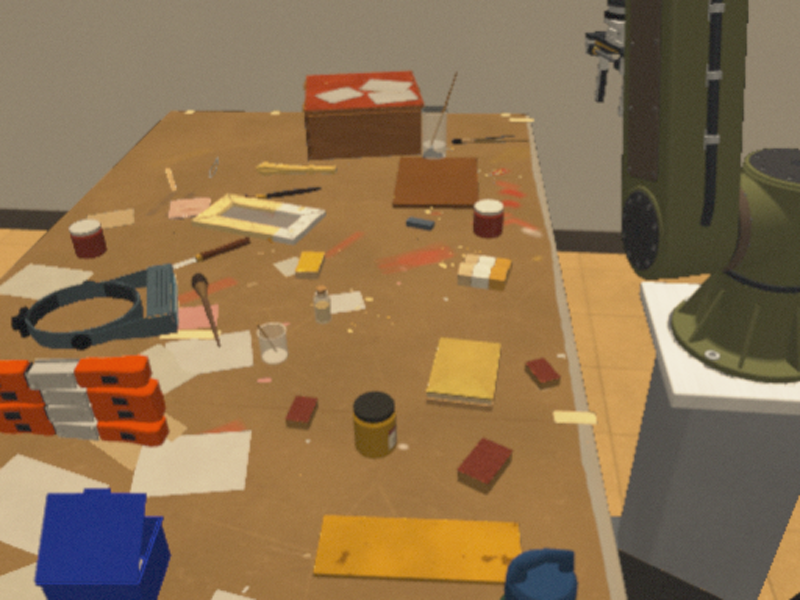

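Top view (800-wide picture): cork candidates are (241,360) large, (280,236) small, (337,399) small and (101,120) far left beside the blue box. Amber candidates are (255,287) near and (222,12) at the back. Red candidates are (563,352) near and (478,2) at the back. There is one stone, at (562,286), the gold sample is at (330,342) and the moulding at (476,353). I'll use the near jars and the largest near cork block, and check the sizes next.

```bash
cat > rect.py <<'E'
from h import *
def rect(C,xy,r,zlo,zhi=0.15,label="",q=None):
    m=(np.hypot(C[...,0]-xy[0],C[...,1]-xy[1])<r)&(C[...,2]>zlo)&(C[...,2]<zhi)
    n,l,s,c=cv2.connectedComponentsWithStats(m.astype(np.uint8))
    k=1+np.argmax(s[1:,4]); P=C[l==k]
    (cx,cy),(a,b),t=cv2.minAreaRect((P[:,:2]*1000).astype(np.float32))
    print(label,"c",round(cx,1),round(cy,1),"size",round(a,1),round(b,1),"ang of a",round(t,1),"n",len(P),"z",np.percentile(P[:,2],[5,50,95]).round(4),"mean",P[:,:2].mean(0).round(4))
E
python3 - <<'E'
from rect import *
C=np.load("/tmp/top.npz")["C"]; im=np.load("/tmp/top.npz")["im"]
rect(C,(.571,.294),.06,.06,label="amber")
rect(C,(.445,-.313),.06,.045,label="red")
rect(C,(.42,.342),.06,.014,label="corkA")
rect(C,(.69,.263),.05,.01,label="corkB")
rect(C,(.349,.154),.05,.01,label="corkC")
rect(C,(.592,-.334),.05,.007,label="stone")
rect(C,(.468,.159),.1,.014,label="gold")
rect(C,(.434,-.147),.09,.01,label="mould")
rect(C,(.706,.032),.05,.03,label="vial")
rect(C,(.763,-.141),.06,.009,label="gilt")
rect(C,(.775,.139),.06,.02,label="beaker")
c=im[130:270,130:380]
cv2.imwrite("pics/crop.png",cv2.resize(c[:,:,::-1],(800,448),interpolation=cv2.INTER_CUBIC))
E
```

```text
amber c 579.9 309.5 size 53.7 52.7 ang of a 0.5 n 243 z [0.0699 0.0761 0.0807] mean [0.581  0.3076]
red c 438.3 -326.4 size 58.1 56.4 ang of a 42.2 n 283 z [0.0502 0.0629 0.0679] mean [ 0.4382 -0.3254]
corkA c 430.4 344.8 size 73.5 45.4 ang of a 63.4 n 312 z [0.0182 0.0234 0.0286] mean [0.4304 0.3437]
corkB c 694.7 262.8 size 52.0 31.9 ang of a 87.7 n 143 z [0.0131 0.0181 0.0228] mean [0.6943 0.2637]
corkC c 345.7 143.2 size 33.9 53.2 ang of a 26.0 n 166 z [0.0123 0.018  0.0228] mean [0.3466 0.1432]
stone c 579.2 -339.3 size 29.3 61.6 ang of a 71.1 n 124 z [0.0086 0.0152 0.0206] mean [ 0.5796 -0.3408]
gold c 465.5 157.4 size 135.9 98.0 ang of a 85.3 n 1230 z [0.0228 0.0275 0.0322] mean [0.4654 0.1569]
mould c 439.9 -152.2 size 91.3 87.8 ang of a 80.4 n 720 z [0.0133 0.0233 0.0356] mean [ 0.4402 -0.151 ]
vial c 714.8 18.0 size 26.8 26.5 ang of a 1.7 n 68 z [0.0399 0.0568 0.0706] mean [0.7128 0.0181]
gilt c 775.3 -149.0 size 50.8 75.9 ang of a 3.4 n 309 z [0.0138 0.0192 0.0239] mean [ 0.7725 -0.1483]
beaker c 770.5 131.7 size 45.1 50.2 ang of a 25.7 n 94 z [0.0228 0.0464 0.0717] mean [0.7755 0.1332]
```

View pics/crop.png

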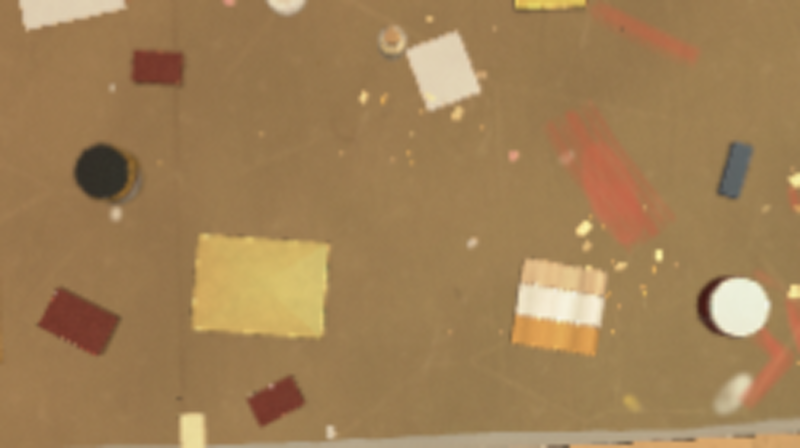

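Sizes confirm the choice. Cork A at (0.430, 0.344) is 73×45 mm, while the other two near blocks are about 52×32 mm. The crop shows it at (80,320), with the amber jar at (105,172), the red jar at (735,305) and the stone at (735,170). Next I'll write a planning helper and make the first move, to a look-down pose near the red jar and moulding.

```bash
cat > plan.py <<'E'
import sys
from h import *
def plan(x,y,z,yaw):
    o=ctrl.get_obs(); Rm=R.from_euler('xyz',o["eef_rot"]); p=np.array(o["ee_pos"])
    Rt=R.from_euler('xyz',[np.pi,0,yaw])
    d=Rm.inv().apply(np.array([x,y,z])-p)*100
    dt=Rt.inv().apply(np.array([x,y,z])-p)*100
    w=(Rm.inv()*Rt).as_rotvec()
    print("at",np.round(p,4),np.round(o["eef_rot"],3),"t",round(o["time_s"],2),"grip",round(o["grip_width"],4))
    print("shift first (cm)",d.round(2),"| turn",w.round(3),"| shift if turned first",dt.round(2))
if __name__=="__main__": plan(*map(float,sys.argv[1:5]))
E
python3 plan.py .42 -.24 .30 -1.57; python3 -c "
from h import *
print(np.round(ctrl.camera_params('wrist')['mount'],3), ctrl.camera_params('wrist')['vertical_fov'])"
```

```text
at [ 0.19   -0.5161  0.2054] [-3.142 -0.    -1.218] t 1.0 grip 0.0937
shift first (cm) [-17.97 -31.12  -9.46] | turn [-0.    -0.     0.352] | shift if turned first [-27.59 -23.02  -9.46]
[[ 1.     0.001  0.001  0.001]
 [-0.001  0.974  0.229 -0.065]
 [-0.    -0.229  0.974 -0.179]
 [ 0.     0.     0.     1.   ]] 67.15266249069273
```

```bash
python3 -m inch '[0,0,-4.73,0,0,0.04,1, 0,0,-4.73,0,0,0.04,1, -3,-5.2,0,0,0,0,1, -3,-5.2,0,0,0,0,1, -3,-5.2,0,0,0,0,1, -3,-5.2,0,0,0,0,1, -3,-5.2,0,0,0,0,1, -3,-5.2,0,0,0,0,1, 0,0,0,0,0,0.136,1, 0,0,0,0,0,0.136,1, 0,0,0,0,0,0,1, 0,0,0,0,0,0,1]' 30
python3 - <<'E'
from rect import *
im,d,p,W=snap("wrist","w1.png"); C=cloud(d,p,W)
np.savez("/tmp/w1.npz",im=im,C=C); state()
rect(C,(.438,-.326),.06,.05,label="red")
rect(C,(.44,-.152),.09,.012,label="mould")
rect(C,(.579,-.34),.05,.007,label="stone")
E
```

```text
time_s: 2.5
ee_pos: [0.4419, -0.2588, 0.3001]
eef_rot: [-3.142, 0.0, -1.567]
force: [0.2, 0.7, 1.0]
grip_width: 0.0936
2.55 [ 0.4419 -0.2589  0.3001] [-3.142 -0.    -1.568] [-0.601  0.158  1.476  0.     1.507  0.966] 0.094030594537353
red c 436.3 -329.1 size 59.0 59.0 ang of a 89.3 n 1305 z [0.0602 0.0618 0.0633] mean [ 0.4369 -0.3288]
mould c 437.5 -153.8 size 89.8 89.0 ang of a 80.4 n 3103 z [0.0133 0.0218 0.0333] mean [ 0.4386 -0.1541]
stone c 579.2 -341.7 size 22.4 57.3 ang of a 71.8 n 577 z [0.0122 0.014  0.0155] mean [ 0.5794 -0.3415]
```

View pics/w1.png

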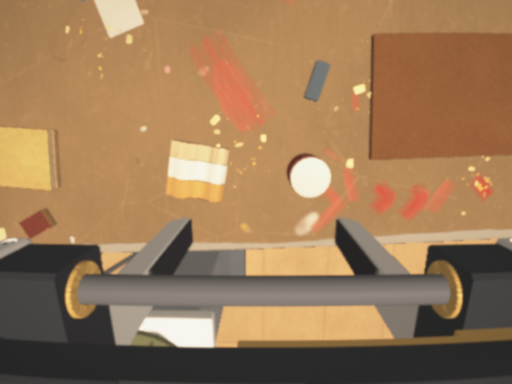

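Wrist view: red jar lid at (310,178), moulding at (197,172), slip stone at (317,80), gold sample at the left edge. The wrist measurements are cleaner than the top ones. Next, the red jar.

```bash
python3 plan.py .4365 -.329 .022 -1.57
```

```text
at [ 0.4419 -0.2589  0.3001] [-3.142 -0.    -1.568] t 2.55 grip 0.094
shift first (cm) [ 7.01  0.56 27.81] | turn [-0.    -0.     0.002] | shift if turned first [ 7.01  0.55 27.81]
```

```bash
python3 -m inch '[2.34,0.18,3,0,0,0,1, 2.34,0.18,3,0,0,0,1, 2.33,0.2,3,0,0,0,1, 0,0,3,0,0,0,1, 0,0,3,0,0,0,1, 0,0,3,0,0,0,1, 0,0,2.5,0,0,0,1, 0,0,2.5,0,0,0,1, 0,0,2.4,0,0,0,1, 0,0,2.4,0,0,0,1, 0,0,0,0,0,0,1, 0,0,0,0,0,0,0, 0,0,0,0,0,0,0, 0,0,0,0,0,0,0, 0,0,0,0,0,0,0, 0,0,0,0,0,0,0, 0,0,0,0,0,0,0]' 30; python3 plan.py .551 -.173 .022 -1.57
```

```text
time_s: 4.68
ee_pos: [0.4366, -0.3289, 0.0225]
eef_rot: [-3.141, -0.0, -1.57]
force: [-1.1, 1.1, 6.0]
grip_width: 0.0616
at [ 0.4366 -0.3289  0.0225] [-3.141 -0.    -1.57 ] t 4.67 grip 0.0616
shift first (cm) [-15.58 -11.45   0.05] | turn [-0. -0.  0.] | shift if turned first [-15.58 -11.45   0.05]
```

```bash
python3 -m inch '[0,0,-2,0,0,0,0, 0,0,-2,0,0,0,0, 0,0,-2,0,0,0,0, -2.6,-1.91,0,0,0,0,0, -2.6,-1.91,0,0,0,0,0, -2.6,-1.91,0,0,0,0,0, -2.6,-1.91,0,0,0,0,0, -2.6,-1.91,0,0,0,0,0, -2.58,-1.9,0,0,0,0,0, 0,0,0,0,0,0,0, 0,0,2,0,0,0,0, 0,0,2,0,0,0,0, 0,0,1,0,0,0,0, 0,0,0.5,0,0,0,0, 0,0,0.4,0,0,0,0, 0,0,0,0,0,0,0, 0,0,0,0,0,0,0]'; python3 plan.py .551 -.173 .022 -1.57
```

```text
time_s: 6.8
ee_pos: [0.551, -0.173, 0.0235]
eef_rot: [-3.141, -0.0, -1.57]
force: [-0.3, 0.3, -1.0]
grip_width: 0.0617
at [ 0.551  -0.173   0.0235] [-3.141 -0.    -1.57 ] t 6.8 grip 0.0617
shift first (cm) [-0.    0.    0.15] | turn [-0.001 -0.    -0.   ] | shift if turned first [-0.    0.    0.15]
```

Release, rise, then move toward the middle left to look at gold, amber and cork.

```bash
python3 -m inch '[0,0,0.1,0,0,0,0, 0,0,0,0,0,0,1, 0,0,0,0,0,0,1, 0,0,0,0,0,0,1, 0,0,0,0,0,0,1, 0,0,-3,0,0,0,1, 0,0,-4,0,0,0,1, 0,0,-5,0,0,0,1, 0,0,-5,0,0,0,1, 0,0,-5,0,0,0,1, 0,0,-5,0,0,0,1, -5.5,0,0,0,0,0,1, -5.5,0,0,0,0,0,1, -5.5,1,0,0,0,0,1, -5.5,1,0,0,0,0,1, -5.5,1,0,0,0,0,1, -5.5,1,0,0,0,0,1, -5.5,1,0,0,0,0,1, 0,0,0,0,0,0,1, 0,0,0,0,0,0,1]'
python3 - <<'E'
from rect import *
im,d,p,W=snap("wrist","w2.png"); C=cloud(d,p,W); state()
rect(C,(.55,-.173),.06,.05,label="red")
rect(C,(.5799,.309),.06,.06,label="amber")
rect(C,(.4655,.1574),.1,.018,label="gold")
rect(C,(.43,.344),.06,.014,label="cork")
E
python3 plan.py .58 .309 .028 -1.57
```

```text
time_s: 9.3
ee_pos: [0.5006, 0.2117, 0.292]
eef_rot: [3.142, -0.0, -1.57]
force: [-0.1, -0.5, 0.4]
grip_width: 0.0939
9.35 [0.5007 0.2113 0.292 ] [ 3.142 -0.    -1.571] [ 0.332  0.234  1.404 -0.     1.503  1.903] 0.09411480352863716
red c 549.0 -150.9 size 48.8 15.2 ang of a 5.0 n 292 z [0.0502 0.0594 0.0626] mean [ 0.5489 -0.1493]
amber c 579.0 308.4 size 54.6 53.6 ang of a 89.4 n 1393 z [0.073  0.0748 0.0761] mean [0.5791 0.3075]
gold c 462.8 154.9 size 135.6 98.6 ang of a 85.6 n 5118 z [0.0247 0.026  0.0274] mean [0.4643 0.1556]
cork c 428.4 344.9 size 71.0 45.9 ang of a 62.6 n 963 z [0.0194 0.0226 0.024 ] mean [0.4336 0.3442]
at [0.5007 0.2113 0.292 ] [ 3.142 -0.    -1.571] t 9.35 grip 0.0941
shift first (cm) [-9.78 -7.93 26.4 ] | turn [ 0.    -0.    -0.001] | shift if turned first [-9.77 -7.94 26.4 ]
```

View pics/w2.png

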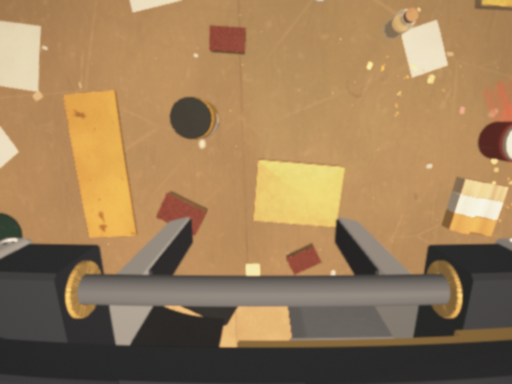

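Wrist view: amber jar lid at (193,118), target cork at (182,212) partly behind a finger, gold sample at (299,193). The small cork blocks are at (228,40) and (303,258). Next, the amber jar.

```bash
python3 -m inch '[-3.23,-2.6,0,0,0,0,1, -3.23,-2.6,0,0,0,0,1, -3.23,-2.6,0,0,0,0,1, 0,0,4,0,0,0,1, 0,0,4,0,0,0,1, 0,0,4,0,0,0,1, 0,0,4,0,0,0,1, 0,0,3,0,0,0,1, 0,0,3,0,0,0,1, 0,0,2.5,0,0,0,1, 0,0,2.4,0,0,0,1, 0,0,0,0,0,0,1, 0,0,0,0,0,0,0, 0,0,0,0,0,0,0, 0,0,0,0,0,0,0, 0,0,0,0,0,0,0, 0,0,0,0,0,0,0, 0,0,0,0,0,0,0]'; python3 plan.py .5804 .1458 .0225 -1.57
```

```text
time_s: 11.6
ee_pos: [0.5786, 0.3092, 0.0235]
eef_rot: [-3.141, 0.0, -1.57]
force: [-1.1, 0.0, 5.2]
grip_width: 0.0581
at [0.5786 0.3092 0.0235] [-3.141  0.    -1.57 ] t 11.6 grip 0.0581
shift first (cm) [16.34 -0.17  0.09] | turn [-0.001  0.     0.   ] | shift if turned first [16.34 -0.17  0.1 ]
```

```bash
python3 -m inch '[0,0,-2,0,0,0,0, 0,0,-2,0,0,0,0, 0,0,-1,0,0,0,0, 2.7,-0.03,0,0,0,0,0, 2.7,-0.03,0,0,0,0,0, 2.7,-0.03,0,0,0,0,0, 2.7,-0.03,0,0,0,0,0, 2.7,-0.03,0,0,0,0,0, 2.84,-0.02,0,0,0,0,0, 0,0,0,0,0,0,0, 0,0,2,0,0,0,0, 0,0,1.5,0,0,0,0, 0,0,1,0,0,0,0, 0,0,0.4,0,0,0,0, 0,0,0.1,0,0,0,0, 0,0,0,0,0,0,0, 0,0,0,0,0,0,1, 0,0,0,0,0,0,1, 0,0,0,0,0,0,1, 0,0,0,0,0,0,1]'; python3 plan.py .40 .31 .25 -1.57
```

```text
time_s: 14.1
ee_pos: [0.5803, 0.1456, 0.0231]
eef_rot: [-3.142, 0.0, -1.57]
force: [-0.3, -0.5, -0.6]
grip_width: 0.0926
at [0.5803 0.1456 0.0231] [-3.142  0.    -1.57 ] t 14.1 grip 0.0926
shift first (cm) [-16.46  18.02 -22.69] | turn [-0.  0. -0.] | shift if turned first [-16.46  18.02 -22.69]
```

```bash
python3 -m inch '[0,0,-3,0,0,0,1, 0,0,-4,0,0,0,1, 0,0,-4,0,0,0,1, 0,0,-4,0,0,0,1, 0,0,-4,0,0,0,1, 0,0,-3.7,0,0,-0.12,1, -2.75,3,0,0,0,0,1, -2.75,3,0,0,0,0,1, -2.75,3,0,0,0,0,1, -2.75,3,0,0,0,0,1, -2.75,3,0,0,0,0,1, -2.75,3,0,0,0,0,1, 0,0,0,0,0,-0.16,1, 0,0,0,0,0,-0.16,1, 0,0,0,0,0,-0.16,1, 0,0,0,0,0,-0.16,1, 0,0,0,0,0,-0.16,1, 0,0,0,0,0,-0.17,1, 0,0,0,0,0,0,1, 0,0,0,0,0,0,1]'
python3 - <<'E'
from rect import *
im,d,p,W=snap("wrist","w3.png"); C=cloud(d,p,W); state()
rect(C,(.58,.146),.06,.06,label="amber")
rect(C,(.4628,.1549),.1,.018,label="gold")
rect(C,(.43,.344),.06,.014,label="cork")
E
python3 plan.py .43 .344 .005 -.478
```

```text
time_s: 16.6
ee_pos: [0.3817, 0.2877, 0.2501]
eef_rot: [-3.141, -0.0, -0.484]
force: [0.1, -0.3, 0.8]
grip_width: 0.0939
16.65 [0.3817 0.2877 0.2501] [-3.142 -0.    -0.483] [0.569 0.104 1.651 0.    1.386 1.052] 0.09422842682210471
amber c 580.5 145.6 size 55.5 54.4 ang of a 57.4 n 1506 z [0.0618 0.0749 0.0762] mean [0.5787 0.148 ]
gold c 463.5 155.4 size 135.9 98.5 ang of a 85.1 n 3862 z [0.0248 0.0262 0.0275] mean [0.4665 0.1734]
cork c 428.5 345.0 size 72.5 45.9 ang of a 62.1 n 1790 z [0.0215 0.0228 0.0242] mean [0.4289 0.3456]
at [0.3817 0.2877 0.2501] [-3.142 -0.    -0.483] t 16.65 grip 0.0942
shift first (cm) [ 1.66 -7.23 24.51] | turn [-0.    -0.    -0.005] | shift if turned first [ 1.7  -7.22 24.51]
```

View pics/w3.png

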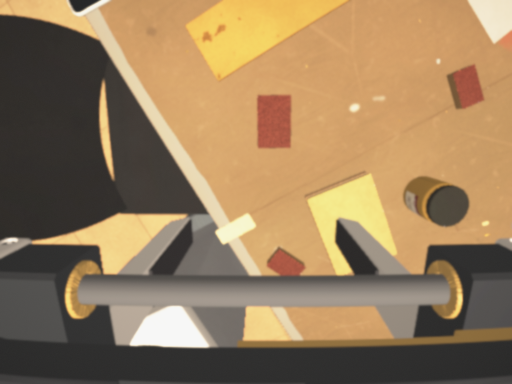

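Wrist view: the cork block at (274,121) is square to the jaws. The amber jar stands at (440,202) behind gold. Grasp the cork.

```bash
python3 -m inch '[0.75,-3.63,4,0,0,0,1, 0.75,-3.64,4,0,0,0,1, 0,0,4,0,0,0,1, 0,0,4,0,0,0,1, 0,0,3,0,0,0,1, 0,0,2.5,0,0,0,1, 0,0,2,0,0,0,1, 0,0,1,0,0,0,1, 0,0,0,0,0,0,1, 0,0,0,0,0,0,0, 0,0,0,0,0,0,0, 0,0,0,0,0,0,0, 0,0,0,0,0,0,0, 0,0,0,0,0,0,0, 0,0,0,0,0,0,0, 0,0,0,0,0,0,0]' 15; python3 plan.py .4503 .0005 .006 -1.57
```

```text
time_s: 18.65
ee_pos: [0.4286, 0.3453, 0.0051]
eef_rot: [-3.142, 0.0, -0.48]
force: [-0.3, -1.2, 1.3]
grip_width: 0.0456
at [0.4286 0.3453 0.0051] [-3.142  0.    -0.48 ] t 18.65 grip 0.0456
shift first (cm) [17.85 29.58 -0.09] | turn [-0.    0.    1.09] | shift if turned first [34.48 -2.14 -0.09]
```

```bash
python3 -m inch '[0,0,-2,0,0,0,0, 0,0,-3,0,0,0,0, 0,0,-3,0,0,0,0, 2.23,3.7,0,0,0,0,0, 2.23,3.7,0,0,0,0,0, 2.23,3.7,0,0,0,0,0, 2.23,3.7,0,0,0,0,0, 2.23,3.7,0,0,0,0,0, 2.23,3.7,0,0,0,0,0, 2.23,3.69,0,0,0,0,0, 2.24,3.69,0,0,0,0,0, 0,0,0,0,0,0.15,0, 0,0,0,0,0,0.15,0, 0,0,0,0,0,0.16,0, 0,0,0,0,0,0.16,0, 0,0,0,0,0,0.16,0, 0,0,0,0,0,0.16,0, 0,0,0,0,0,0.15,0, 0,0,0,0,0,0,0]'; python3 plan.py .4503 .0005 .0055 -1.57
```

```text
time_s: 21.02
ee_pos: [0.4503, 0.0004, 0.085]
eef_rot: [3.142, 0.0, -1.569]
force: [-0.1, -0.5, 0.1]
grip_width: 0.0463
at [4.503e-01 4.000e-04 8.500e-02] [ 3.142  0.    -1.569] t 21.02 grip 0.0463
shift first (cm) [-0.01 -0.    7.95] | turn [0.    0.    0.001] | shift if turned first [-0.01 -0.    7.95]
```

Lower, release, rise, and head over toward the stone with a look.

```bash
python3 -m inch '[0,0,3,0,0,0,0, 0,0,2.5,0,0,0,0, 0,0,1.5,0,0,0,0, 0,0,0.6,0,0,0,0, 0,0,0.35,0,0,0,0, 0,0,0,0,0,0,0, 0,0,0,0,0,0,1, 0,0,0,0,0,0,1, 0,0,0,0,0,0,1, 0,0,0,0,0,0,1, 0,0,-3,0,0,0,1, 0,0,-4,0,0,0,1, 0,0,-5,0,0,0,1, 0,0,-5,0,0,0,1, 0,0,-5,0,0,0,1, 3,1,-2,0,0,0,1, 3,1,0,0,0,0,1, 0,0,0,0,0,0,1, 0,0,0,0,0,0,1]'
python3 - <<'E'
from rect import *
im,d,p,W=snap("wrist","w4.png"); C=cloud(d,p,W); state()
rect(C,(.58,.146),.06,.06,label="amber")
rect(C,(.551,-.173),.06,.05,label="red")
rect(C,(.4628,.1549),.1,.018,label="gold")
rect(C,(.4375,-.1538),.09,.012,label="mould")
rect(C,(.45,.0),.06,.014,label="cork")
rect(C,(.579,-.34),.05,.007,label="stone")
E
python3 plan.py .5792 -.3417 .15 -1.889
```

```text
time_s: 23.4
ee_pos: [0.4304, -0.0592, 0.2455]
eef_rot: [3.141, 0.0, -1.57]
force: [0.3, -0.4, 0.4]
grip_width: 0.0939
23.45 [ 0.4305 -0.059   0.2454] [ 3.141  0.    -1.57 ] [-0.221  0.006  1.765  0.     1.37   1.349] 0.0941115691638342
amber c 580.0 142.9 size 55.5 55.0 ang of a 87.7 n 2040 z [0.0657 0.0748 0.0762] mean [0.5798 0.1407]
red c 550.6 -173.5 size 58.8 59.1 ang of a 48.4 n 2046 z [0.06   0.0619 0.0632] mean [ 0.5501 -0.173 ]
gold c 463.1 155.5 size 136.6 99.1 ang of a 84.9 n 6646 z [0.0247 0.026  0.0273] mean [0.4639 0.1532]
mould c 437.8 -153.5 size 89.7 88.3 ang of a 80.3 n 3808 z [0.0134 0.0224 0.0334] mean [ 0.4392 -0.1507]
cork c 451.0 -0.9 size 46.8 70.0 ang of a 90.0 n 1690 z [0.0215 0.0228 0.0241] mean [ 0.4518 -0.0013]
stone c 579.1 -341.6 size 24.3 58.9 ang of a 71.6 n 766 z [0.0094 0.0137 0.0152] mean [ 0.5789 -0.34  ]
at [ 0.4305 -0.059   0.2454] [ 3.141  0.    -1.57 ] t 23.45 grip 0.0941
shift first (cm) [ 28.28 -14.84   9.53] | turn [0.    0.    0.319] | shift if turned first [ 22.19 -22.97   9.54]
```

View pics/w4.png

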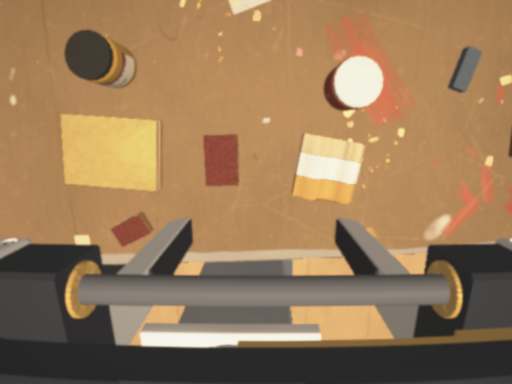

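Wrist view: cork at (221,160) midway, red jar at (358,82) behind the moulding, amber at (95,57) behind gold, stone at (465,69). All placements agree with the targets to about 2 mm. Now the stone.

```bash
python3 -m inch '[4.04,-2.12,0,0,0,0,1, 4.04,-2.12,0,0,0,0,1, 4.04,-2.12,0,0,0,0,1, 4.04,-2.12,0,0,0,0,1, 4.04,-2.12,0,0,0,0,1, 4.04,-2.12,0,0,0,0,1, 4.04,-2.12,0,0,0,0,1, 0,0,0,0,0,0.16,1, 0,0,0,0,0,0.16,1, 0,0,4,0,0,0,0.6, 0,0,5.5,0,0,0,0.6, 0,0,0,0,0,0,0.6, 0,0,0,0,0,0,0.6]'
python3 - <<'E'
from rect import *
im,d,p,W=snap("wrist"); C=cloud(d,p,W)
rect(C,(.579,-.34),.05,.007,label="stone")
from plan import plan
plan(.5792,-.3417,.004,-1.89)
E
```

```text
time_s: 25.08
ee_pos: [0.58, -0.3423, 0.1528]
eef_rot: [-3.139, -0.001, -1.889]
force: [0.3, -0.1, -0.0]
grip_width: 0.0581
stone c 578.8 -342.7 size 21.8 57.4 ang of a 71.5 n 1008 z [0.0124 0.0139 0.015 ] mean [ 0.5795 -0.3429]
at [ 0.5801 -0.3425  0.1534] [-3.138e+00 -1.000e-03 -1.890e+00] t 25.12 grip 0.0572
shift first (cm) [-0.06  0.16 14.94] | turn [-0.003 -0.001  0.   ] | shift if turned first [-0.05  0.11 14.94]
```

```bash
python3 -m inch '[0,0.05,4,0,0,0,0.6, 0,0,4,0,0,0,0.6, 0,0,3,0,0,0,0.6, 0,0,2,0,0,0,0.6, 0,0,1,0,0,0,0.6, 0,0,0.6,0,0,0,0.6, 0,0,0,0,0,0,0.6, 0,0,0,0,0,0,0, 0,0,0,0,0,0,0, 0,0,0,0,0,0,0, 0,0,0,0,0,0,0, 0,0,0,0,0,0,0]' 15; python3 plan.py .4508 -.0005 .0285 -1.57
```

```text
time_s: 26.62
ee_pos: [0.5786, -0.3421, 0.0047]
eef_rot: [-3.141, -0.0, -1.89]
force: [1.0, -0.4, 2.8]
grip_width: 0.0218
at [ 0.5786 -0.3421  0.0047] [-3.141 -0.    -1.89 ] t 26.62 grip 0.0218
shift first (cm) [-28.43  22.85  -2.38] | turn [-0.   -0.   -0.32] | shift if turned first [-34.17  12.75  -2.38]
```

```bash
python3 -m inch '[0,0,-3,0,0,0,0, 0,0,-4,0,0,0,0, 0,0,-5,0,0,0,0, -3.55,2.86,0,0,0,0,0, -3.55,2.86,0,0,0,0,0, -3.55,2.86,0,0,0,0,0, -3.55,2.86,0,0,0,0,0, -3.55,2.86,0,0,0,0,0, -3.55,2.85,0,0,0,0,0, -3.55,2.85,0,0,0,0,0, -3.58,2.85,0,0,0,0,0, 0,0,0,0,0,-0.16,0, 0,0,0,0,0,-0.16,0, 0,0,0,0,0,0,0, 0,0,0,0,0,0,0]'
python3 - <<'E'
from rect import *
im,d,p,W=snap("wrist","w5.png"); C=cloud(d,p,W)
rect(C,(.451,-.0),.06,.014,.04,label="cork")
rect(C,(.451,-.0),.06,.1,.17,label="held")
from plan import plan
plan(.4508,-.0005,.0285,-1.57)
E
```

```text
time_s: 28.5
ee_pos: [0.4508, -0.0005, 0.1245]
eef_rot: [3.142, 0.0, -1.574]
force: [0.0, 0.1, -1.0]
grip_width: 0.0219
cork c 456.0 -1.0 size 61.3 45.6 ang of a 0.7 n 1620 z [0.0216 0.0228 0.0239] mean [ 0.4675 -0.0005]
held c 452.2 -4.8 size 58.7 44.0 ang of a 19.3 n 4455 z [0.1322 0.134  0.1652] mean [ 0.455  -0.0023]
at [ 0.4508 -0.0005  0.1245] [ 3.142  0.    -1.573] t 28.55 grip 0.0219
shift first (cm) [-0.  -0.   9.6] | turn [ 0.     0.    -0.003] | shift if turned first [-0.  -0.   9.6]
```

View pics/w5.png

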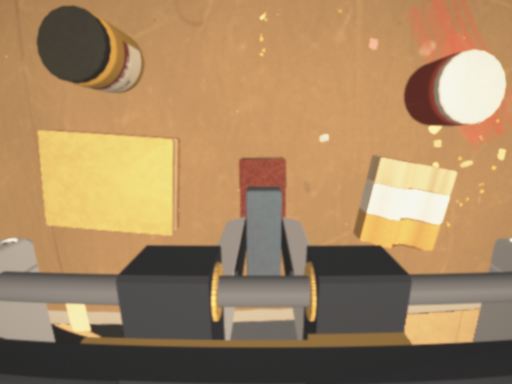

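Wrist view: the stone at (263,230) is held square and in line with the cork at (263,185). Lower it, open a little, and withdraw.

```bash
python3 -m inch '[0,0,3,0,0,0,0, 0,0,3,0,0,0,0, 0,0,2,0,0,0,0, 0,0,1,0,0,0,0, 0,0,0.4,0,0,0,0, 0,0,0.2,0,0,0,0, 0,0,0,0,0,0,0, 0,0,0,0,0,0,0.5, 0,0,0,0,0,0,0.5, 0,0,0,0,0,0,0.5, 0,0,-2,0,0,0,0.5, 0,0,-4,0,0,0,0.5, 0,0,-5,0,0,0,0.5, 0,0,-5,0,0,0,0.5, 0,0,-5,0,0,0,0.5, 0,3,0,0,0,0,0.5, 0,3,0,0,0,0,0.5, 0,0,0,0,0,0,0.5, 0,0,0,0,0,0,0.5]'
python3 - <<'E'
from rect import *
im,d,p,W=snap("wrist","w6.png"); C=cloud(d,p,W); state()
rect(C,(.58,.146),.06,.07,label="amber")
rect(C,(.551,-.173),.06,.056,label="red")
rect(C,(.4628,.1549),.1,.018,label="gold")
rect(C,(.4375,-.1538),.09,.012,label="mould")
rect(C,(.45,.0),.06,.014,.03,label="cork")
rect(C,(.45,.0),.06,.031,label="stone")
im,d,p,W=snap("top"); C=cloud(d,p,W)
rect(C,(.706,.032),.05,.03,label="vial")
rect(C,(.763,-.141),.06,.009,label="gilt")
rect(C,(.775,.139),.06,.02,label="beaker")
E
```

```text
time_s: 30.92
ee_pos: [0.3912, -0.0005, 0.2387]
eef_rot: [-3.141, -0.0, -1.57]
force: [0.2, 0.0, 0.9]
grip_width: 0.0471
30.975 [ 0.3913 -0.0005  0.2386] [-3.141 -0.    -1.57 ] [-0.095 -0.093  1.876  0.     1.358  1.475] 0.046717356982391364
amber c 574.2 143.9 size 56.2 43.5 ang of a 89.3 n 1752 z [0.0731 0.0749 0.0763] mean [0.5761 0.1431]
red c 550.3 -173.7 size 59.3 58.7 ang of a 43.0 n 2144 z [0.0601 0.0618 0.0632] mean [ 0.5502 -0.1729]
gold c 463.2 155.5 size 136.3 98.6 ang of a 85.1 n 7407 z [0.0247 0.026  0.0274] mean [0.4641 0.1541]
mould c 438.2 -153.0 size 91.1 88.2 ang of a 80.4 n 4101 z [0.0133 0.0223 0.0333] mean [ 0.4398 -0.1493]
cork c 451.7 -1.5 size 71.2 46.0 ang of a 0.1 n 1073 z [0.0214 0.0228 0.0241] mean [ 0.4519 -0.0009]
stone c 451.4 -2.3 size 22.0 57.3 ang of a 89.9 n 789 z [0.0361 0.0374 0.0386] mean [ 0.4523 -0.0022]
vial c 715.1 17.9 size 26.6 26.4 ang of a 0.2 n 67 z [0.0437 0.0563 0.071 ] mean [0.7128 0.0183]
gilt c 775.0 -150.7 size 49.2 79.7 ang of a 1.9 n 313 z [0.0126 0.0192 0.0243] mean [ 0.7728 -0.1482]
beaker c 771.1 130.8 size 46.0 48.6 ang of a 30.7 n 99 z [0.0219 0.0469 0.0774] mean [0.7746 0.1329]
```

View pics/w6.png

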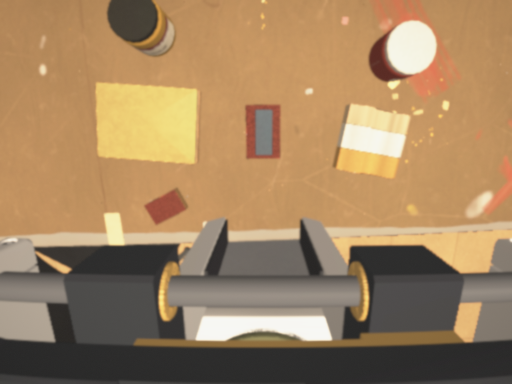

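The stone (263,131) lies centred and lengthwise on the cork. Both jars stand behind their samples and the bystanders have not moved, so I'm handing in.

```bash
python3 -c "
from station import ctrl
print(ctrl.hand_in())"
```

```text
the job is handed in; nothing more can be done
None
```

The finishing kit is set out round the two samples and the job is handed in at about 31 s of the 104 s. I used the near kit and the larger (71 × 46 mm) cork block. `hand_in` gives no verdict, so these are my last camera checks:

| Item | What the last look showed |
|---|---|
| Amber jar | Upright, within about 3 mm of its target behind the gold sample |
| Red jar | Upright, within about 2 mm of its target behind the moulding |
| Cork block | Flat, within about 3 mm of midway between the samples |
| Grey stone | Flat on the cork, centred within about 1 mm, lengthwise to within 0.01 rad |
| Vial, gilt block, beaker | Within 2 mm of where they started, which is within the measurement noise |

- **Amber jar:** the final wrist picture clipped its lid (56 × 43 mm visible), so that reading was skewed. My figure for it comes from earlier full views, which put it at (0.580, 0.143) and (0.5805, 0.1456).
- **Beaker:** one early detector result put the beaker on the gold sample. I ignored it in favour of the depth measurement.
- **Failed checks:** none.

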